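Hang up the washing-up pail

ROBOT

A 6-joint arm with a two-finger parallel gripper is mounted at the origin on the work surface. World frame = base frame: x ahead of the robot, y to its left, z up, the work surface at z = 0. Lengths are in mm, angles in rad, forces in N, time in s.
With the tool pointing down it reaches from about 400 to 925 mm from the base axis. Payload 12.5 kg.
Tool frame: the origin (TCP) lies midway between the tips of the shut fingers; the grasp point (between the pads) lies 19 mm behind it; z points along the fingers, y is the direction in which the jaws open and shut (so a half turn about z gives the same grasp; the last joint's range is limited). The gripper opens to 95 mm and grips with 3 to 60 N. Pads are 20 mm wide; open, the fingers measure 119 mm over their backs; the gripper's body (75 mm by 180 mm) begins 59 mm behind the grasp point.
Start: joints at [1.089, 0.491, 1.559, -0, 1.092, -0.106], TCP at [229.37, 581.409, 214.661] pointing down, gripper open.
Joint ranges: [-3.1, 3.1], [-0.84, 2.19], [0.05, 2.79], [-1.13, 4.28], [0.06, 2.93], [-2.69, 2.69]. Speed limits (rad/s): [2.22, 2.22, 2.79, 3.14, 3.14, 3.14].

INTERFACE

Orientations are given as [roll, pitch, yaw] about the fixed x, y, z axes, in that order (R = Rz(yaw) Ry(pitch) Rx(roll)).
In Python, from cell import * gives the robot as it stands. The module is installed in compiled form; this text tells all that it offers.
- The arm moves only by the tool carry_out, never from a script. Its argument "moves" is a list of rows, each an object of numbers: "dx", "dy", "dz": the shift along the tool's x, y, z in m; "twist": the turn about the tool's z in degrees. A call has 1 to 5 rows; each row is the pose to reach, as a shift and turn from the pose commanded when the call began, along the tool's axes at that moment; what a row does not reach only later rows make up. A row lasts 1/10 s, in which the tool goes at most 50 mm and 8.59 degrees, less where a joint would pass 70% of its speed; a pose out of reach is approached as far as the arm can. A call with a gripper value outside its range is refused whole. "grip" is the finger opening in m, from 0 to 0.0951, set as the call begins (left out, the last holds). The fingers move at their own pace and stop on an object; the grip force is fixed at half the most. Time passes only in rows, so rows that repeat a pose let the fingers close. It gives the time, the measured TCP pose, the force and the opening at its end, in the units of the state.
- state(): the state, without advancing time (a new reading comes with each control period).
- read_camera(name): name is "scene" or "top" or "wrist"; returns (picture, depth): 400x640x3 uint8, red, green, blue; 400x640 float32, mm along the optical axis (not along the pixel's ray), 0 where there is no reading.
- camera_info(name): a dict with "mtx" (3x3 intrinsics, pixels), "R" (3x3) and "t" (3): a world point X has camera coordinates R X + t. Camera axes: x right, y down, z forward; pixel columns grow to the right and rows downward; lengths in mm; the calibration is good to about 2 mm. A picture is of the moment at which its call begins: read the wrist's pose just before it. camera_info takes no time and is no camera call; for the wrist camera it gives the pose at the moment of the call.
- job_done(): hands the job in, once; it reports no verdict.
The state is a dict: "t": time; "joints": joint angles; "qvel": joint speeds; "tau": joint torques, N m; "eef_pos": TCP position; "tcp_rot": TCP orientation; "ft_force": force on the tool from outside, world axes, zero at the start; "moment": the same for the moment, N m; "opening": opening from 0.0 (shut) to 1.0 (fully open).
Only numpy, scipy, OpenCV 4.12 (cv2) and the standard library are available. Lean on these libraries where they do the work, as an engineer would, in place of code of your own. Each camera call takes 0.05 s, during which the arm holds its last target. There are 200 camera calls.

TASK

Put the yellow tub upright inside the blue pail. Then, with the pail still standing on the counter, raise its flat-lying bail upright, and hang the pail by the bail on both arms of the double-hook stand, leaving it hanging still and level with the tub inside. Never tip the pail over, and leave all the other things on the counter where they are.

Things in the scene. Friction and masses are not known exactly. Their poses are not given: they have to be found in the camera images.
- pail: Open round blue pail with a white rim, loose, standing on the counter, 95 mm high, 122 mm outer diameter at the rim and 110 mm at the foot, wall 3 mm, floor 4 mm thick, about 0.35 kg (varies). Origin: centre of its underside, z up along the pail; at the start its +x axis points level towards the side on which the bail lies, and its y axis is parallel to the bail's hinge axis.
- pail_axis (a point): Middle of the bail's hinge axis, on the pail's centre line, 88 mm above the pail's underside. Axes as the pail's.
- bail (a joint): Angle of the pail's steel swing bail (rad): 0 = flat out to the pail's +x side, level at hinge height on its stop; pi/2 = upright; pi = flat on the other side. Swings freely and falls flat when let go. It is a square U of 7 mm wire: two arms 68 mm either side of the centre line, 100 mm from hinge axis to cross bar; the straight bar is 136 mm long, parallel to the hinge axis.
- bail_grip (a point): Centre of the bail's cross bar, inside the red round grip sleeve (14 mm diameter, 44 mm long along the bar; bare 7 mm wire outside it), 100 mm from the hinge axis. Its y axis runs along the bar. With the bail flat the bar is 88 mm above the counter and 39 mm clear of the rim. The sleeve spins freely on the wire, so a pinched sleeve lets the bail swing.
- tub_mid (a point): Closed yellow cylindrical tub, loose, standing on the counter, 48 mm diameter (49 mm at its lid), 80 mm high, about 0.18 kg (varies). The point is on its axis, half-way up (40 mm); z up. A jar stands on one side of it and a mug on the opposite side with about 16 to 24 mm gaps, so it is to be gripped across the other direction.
- hook_seat (a point): On the fixed double-hook stand: the point half-way between its two arms where the centre of the bail's bar lies when the pail hangs properly, 265 mm above the counter. +x axis: level, from the tips towards the posts; y: from arm to arm, parallel to the hung bar; z up. The pail must come in from the tips' side, the bar over the tips and the pail under the arms.
- stand: Dark steel stand (origin on the counter, 265 mm below and 50 mm in front of the seat point, same axes; positions here are from the seat point): two arms 86 mm apart, 10 mm thick, level 30 mm seat. Front tips: orange balls centred at x = -26 mm, tops 19 mm above the seat point; behind, arms slope up to two posts at x = +100 mm, tops 34 mm above it. Base plate 200 x 150 x 8 mm beneath.
- jar: Bystander: glass jar with green cap, 68 mm diameter, 85 mm high, beside the tub. Origin: centre of its underside, as for all bystanders.
- mug: Bystander: white mug, 76 mm diameter, 85 mm high, on the other side of the tub from the jar. Its handle is at its own +y side, about 30 mm out, facing away from the tub.
- cup: Bystander: green cup without handle, 72 mm diameter, 85 mm high.
- bowl: Bystander: blue bowl, 110 mm diameter, 50 mm high.
- soap: Bystander: orange soap bottle with red cap, 60 mm diameter, 190 mm high, at the back of the counter.
- can: Bystander: red can, 66 mm diameter, 140 mm high, at the left.
- brush: Bystander: scrub brush lying flat at the right.
- tub: The same yellow tub; this origin is the centre of its underside.

How it is judged:
By the outcome, as a careful person would: the job done as asked, in the order asked, and still so for the second after the job is handed in, with the robot touching nothing.
It also fails if it takes over 72 s, if anything falls off the work surface, if the arm or the gripper's body presses on something with over 40 N, if the wrist force passes 120 N, or if a joint passes its speed limit or range.

## Working session

There is one attempt and no reset: what is moved stays moved. The work goes in short steps, Python scripts to look and compute and a tool call to move; the robot and the scene stay as the last step left them, time stands still between calls to the robot, and variables do not carry over. Pictures are saved under pics/ and viewed, about 8 in all and at most 12, crops included, and the job is handed in when it is done.

Besides the shell and the picture viewer there is one more tool, called as name([rows], argument=value, ...), one row to a line, values as JSON. carry_out: Moves the arm, as the interface text tells. Its arguments: {"type":"object","properties":{"moves":{"type":"array","items":{"type":"object","properties":{"dx":{"type":"number"},"dy":{"type":"number"},"dz":{"type":"number"},"twist":{"type":"number"}}}},"grip":{"type":"number"}},"required":["moves"]}

```bash
mkdir -p pics; cat > h.py <<'E'
from cell import *
import numpy as np, cv2
def grab(n):
    i=camera_info(n); p,d=read_camera(n); return p,d,i
def pts(d,i,u,v):
    K=np.array(i["mtx"]);z=d[v,u]
    c=np.stack([(u-K[0,2])/K[0,0]*z,(v-K[1,2])/K[1,1]*z,z],-1)
    return (c-np.array(i["t"]).ravel())@np.array(i["R"])
def save(n,p): cv2.imwrite("pics/"+n,p[:,:,::-1])
E
python3 - <<'E'
from h import *
for n in("scene","top"):
    p,d,i=grab(n); save(n+"0.png",p); np.savez(n+"0.npz",p=p,d=d,K=i["mtx"],R=i["R"],t=i["t"])
    print(n,np.round(i["mtx"],1).tolist(),np.round(i["R"],3).tolist(),np.round(i["t"],1).tolist())
s=state();print({k:np.round(v,3).tolist() for k,v in s.items()})
E
```

```text
scene [[374.8, 0.0, 320.7], [0.0, 374.8, 197.1], [0.0, 0.0, 1.0]] [[0.768, 0.641, -0.007], [0.497, -0.602, -0.625], [-0.405, 0.476, -0.781]] [-421.7, -153.6, 1648.7]
top [[478.8, 0.0, 324.7], [0.0, 478.8, 194.9], [0.0, 0.0, 1.0]] [[-0.014, -1.0, 0.005], [-0.984, 0.013, -0.177], [0.177, -0.008, -0.984]] [14.0, 577.5, 1653.6]
{'t': 0.1, 'joints': [1.089, 0.491, 1.559, -0.0, 1.092, -0.106], 'qvel': [-0.001, 0.001, -0.003, -0.001, -0.002, -0.002], 'tau': [0.003, -61.362, -25.861, 0.069, 0.047, -0.0], 'eef_pos': [229.258, 581.185, 214.111], 'tcp_rot': [-3.141, -0.0, 2.766], 'ft_force': [-0.618, 0.198, 0.57], 'moment': [-0.011, 0.049, -0.078], 'opening': 1.001}
```

View pics/scene0.png

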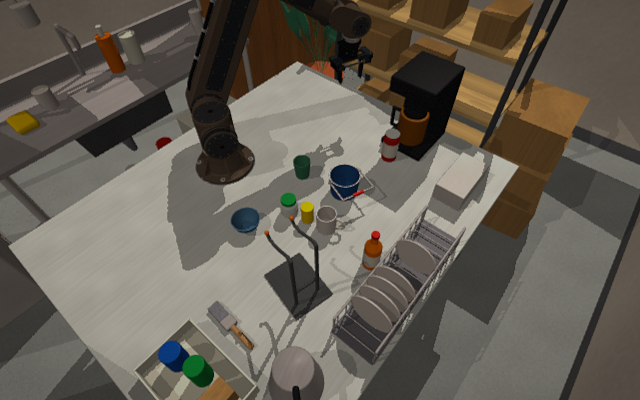

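View pics/top0.png

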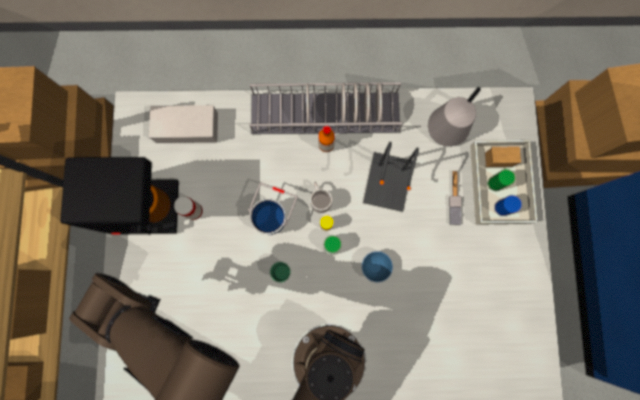

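The scene view shows the pail at (345,182) and the tub at (307,212), with the jar and mug on either side. In the top view the pail is at (268,217) with its red grip at (279,189), the tub at (327,223), the jar at (333,244) and the mug at (321,200). The orange stand tips are at (381,183) and (408,188).

```bash
cat >> h.py <<'E'
def ray(i,u,v,z):
    K=np.array(i["mtx"]);R=np.array(i["R"]);t=np.array(i["t"]).ravel()
    o=-R.T@t; w=R.T@np.linalg.inv(K)@np.array([u,v,1.]); return o+w*(z-o[2])/w[2]
def tri(obs):
    A=np.zeros((3,3));b=np.zeros(3)
    for i,u,v in obs:
        K=np.array(i["mtx"]);R=np.array(i["R"]);t=np.array(i["t"]).ravel()
        o=-R.T@t;w=R.T@np.linalg.inv(K)@np.array([u,v,1.]);w/=np.linalg.norm(w)
        P=np.eye(3)-np.outer(w,w);A+=P;b+=P@o
    return np.linalg.solve(A,b)
def blobs(p,lo,hi,box,amin=4):
    h=cv2.cvtColor(p,cv2.COLOR_RGB2HSV);m=cv2.inRange(h,lo,hi)
    k=np.zeros_like(m);x0,y0,x1,y1=box;k[y0:y1,x0:x1]=255;m&=k
    n,l,s,c=cv2.connectedComponentsWithStats(m)
    return sorted([(int(s[j,4]),*np.round(c[j],1).tolist(),s[j,:4].tolist()) for j in range(1,n) if s[j,4]>=amin],key=lambda r:-r[0]),m
E
python3 - <<'E'
from h import *
D={}
for n in("scene","top"):
    z=np.load(n+"0.npz");D[n]=(z["p"],z["d"],dict(mtx=z["K"],R=z["R"],t=z["t"]))
boxes={"top":{"tub":(310,210,345,235),"sleeve":(265,180,295,200),"tips":(370,175,420,195),"pail":(240,190,300,240),"jar":(320,232,350,256)},
"scene":{"tub":(295,198,320,228),"sleeve":(345,182,375,205),"tips":(255,205,300,245),"pail":(320,155,370,205),"jar":(275,190,303,212)}}
col={"tub":((20,120,60),(35,255,255)),"sleeve":((0,120,80),(179,255,255)),"tips":((4,140,100),(20,255,255)),"pail":((100,100,20),(125,255,255)),"jar":((45,100,40),(85,255,255))}
for n in D:
    p,d,i=D[n]
    for k in col:
        b,m=blobs(p,*col[k],boxes[n][k])
        for r in b[:3]:
            v,u=np.nonzero(m); 
            print(n,k,r, {zz:np.round(ray(i,r[1],r[2],zz)[:2],0).tolist() for zz in ({"tub":[80],"sleeve":[88],"tips":[274],"pail":[0,50],"jar":[85]}[k])})
# pail rim, mug, posts via depth in top
p,d,i=D["top"]
vv,uu=np.mgrid[140:260,240:440];P=pts(d,i,uu.ravel(),vv.ravel());P=P[d[140:260,240:440].ravel()>0]
def sel(c,r,z0,z1): 
    return P[(np.hypot(P[:,0]-c[0],P[:,1]-c[1])<r)&(P[:,2]>z0)&(P[:,2]<z1)]
for nm,u,v,z in(("pail",268,217,90),("mug",321,200,85),("tub",327,223,80),("jar",333,244,85)):
    c=ray(i,u,v,z); s=sel(c,75 if nm=="pail" else 40,z-18,z+15)
    cc,rr=cv2.minEnclosingCircle(s[:,:2].astype(np.float32)); print(nm,np.round(c),len(s),np.round(cc),round(rr),np.round(np.median(s,0)))
E
```

```text
scene tub (247, 307.1, 212.2, [301, 202, 13, 22]) {80: [500.0, -18.0]}
scene sleeve (38, 357.7, 192.9, [353, 190, 11, 7]) {88: [592.0, 169.0]}
scene tips (15, 290.9, 217.4, [289, 216, 5, 4]) {274: [574.0, -166.0]}
scene tips (13, 266.5, 232.2, [265, 231, 4, 4]) {274: [555.0, -250.0]}
scene pail (463, 344.5, 174.8, [331, 165, 28, 21]) {0: [451.0, 276.0], 50: [477.0, 238.0]}
scene pail (167, 346.5, 190.3, [333, 183, 26, 15]) {0: [510.0, 213.0], 50: [534.0, 178.0]}
scene pail (46, 334.4, 193.7, [331, 187, 10, 13]) {0: [483.0, 167.0], 50: [508.0, 134.0]}
scene jar (175, 287.9, 199.3, [281, 193, 15, 14]) {85: [407.0, -21.0]}
top tub (164, 326.3, 222.2, [320, 215, 14, 15]) {80: [476.0, 2.0]}
top sleeve (37, 278.1, 189.6, [273, 187, 11, 6]) {88: [592.0, 169.0]}
top tips (20, 381.3, 181.9, [379, 180, 5, 5]) {274: [577.0, -168.0]}
top tips (13, 407.8, 187.5, [406, 186, 4, 4]) {274: [558.0, -250.0]}
top pail (732, 267.6, 216.0, [253, 201, 31, 31]) {0: [512.0, 215.0], 50: [505.0, 209.0]}
top jar (208, 332.3, 243.8, [325, 236, 16, 16]) {85: [401.0, -17.0]}
pail [496. 203.  90.] 269 [507. 202.] 71 [513. 212.  94.]
mug [554.  20.  85.] 91 [558.  21.] 38 [549.  20.  83.]
tub [474.  -0.  80.] 156 [480.   3.] 24 [480.   3.  79.]
jar [400. -20.  85.] 241 [403. -16.] 30 [404. -16.  85.]
```

```bash
cat >> h.py <<'E'
def plan(start,way,rows,smooth=False):
    """start/way: x,y,z,yaw (mm, rad). prints calls, 5 rows each (one line when rows repeat)"""
    c=np.array(start,float);start=c.copy();way=np.array(way,float);k=0
    f=lambda s:(10*s**3-15*s**4+6*s**5) if smooth else s
    while k<rows:
        ks=range(k+1,min(k+5,rows)+1); x,y,z,w=c; out=[]
        for q in (ks if smooth else [ks[-1]]):
            g=start+(way-start)*f(q/rows);e=g-c
            out.append([round((np.cos(w)*e[0]+np.sin(w)*e[1])/1e3,3),round((np.sin(w)*e[0]-np.cos(w)*e[1])/1e3,3),round(-e[2]/1e3,3),round(-np.degrees(e[3]),1)])
        a,b,d,t=out[-1]; a*=1e3;b*=1e3
        c=np.array([x+np.cos(w)*a+np.sin(w)*b,y+np.sin(w)*a-np.cos(w)*b,z-d*1e3,w-np.radians(t)])
        print(len(ks),out); k+=len(ks)
    print("end",np.round(c,3).tolist())
E
python3 -c "
from h import *
plan([229.4,581.4,214.7,2.766],[470,2,240,.242],20)"
```

```text
5 [[np.float64(-0.109), np.float64(-0.113), np.float64(-0.006), np.float64(36.2)]]
5 [[np.float64(-0.154), np.float64(-0.026), np.float64(-0.007), np.float64(36.1)]]
5 [[np.float64(-0.141), np.float64(0.07), np.float64(-0.006), np.float64(36.2)]]
5 [[np.float64(-0.072), np.float64(0.139), np.float64(-0.006), np.float64(36.1)]]
end [470.214, 2.335, 239.7, 0.242]
```

carry_out([
  {"dx": -0.109,"dy": -0.113,"dz": -0.006,"twist": 36.2},
  {"dx": -0.109,"dy": -0.113,"dz": -0.006,"twist": 36.2},
  {"dx": -0.109,"dy": -0.113,"dz": -0.006,"twist": 36.2},
  {"dx": -0.109,"dy": -0.113,"dz": -0.006,"twist": 36.2},
  {"dx": -0.109,"dy": -0.113,"dz": -0.006,"twist": 36.2},
])

```text
t: 0.6
eef_pos: [290.0, 434.7, 220.9]
tcp_rot: [3.142, 0.0, 2.126]
ft_force: [-0.8, -0.1, 1.2]
opening: 1.006
```

carry_out([
  {"dx": -0.154,"dy": -0.026,"dz": -0.007,"twist": 36.1},
  {"dx": -0.154,"dy": -0.026,"dz": -0.007,"twist": 36.1},
  {"dx": -0.154,"dy": -0.026,"dz": -0.007,"twist": 36.1},
  {"dx": -0.154,"dy": -0.026,"dz": -0.007,"twist": 36.1},
  {"dx": -0.154,"dy": -0.026,"dz": -0.007,"twist": 36.1},
])

```text
t: 1.1
eef_pos: [350.2, 290.6, 227.8]
tcp_rot: [3.141, -0.0, 1.495]
ft_force: [-0.3, 1.0, 0.2]
opening: 1.001
```

carry_out([
  {"dx": -0.141,"dy": 0.07,"dz": -0.006,"twist": 36.2},
  {"dx": -0.141,"dy": 0.07,"dz": -0.006,"twist": 36.2},
  {"dx": -0.141,"dy": 0.07,"dz": -0.006,"twist": 36.2},
  {"dx": -0.141,"dy": 0.07,"dz": -0.006,"twist": 36.2},
  {"dx": -0.141,"dy": 0.07,"dz": -0.006,"twist": 36.2},
])

```text
t: 1.6
eef_pos: [410.6, 145.0, 233.5]
tcp_rot: [-3.142, 0.0, 0.863]
ft_force: [-0.8, 1.0, -0.0]
opening: 1.0
```

carry_out([
  {"dx": -0.072,"dy": 0.139,"dz": -0.006,"twist": 36.1},
  {"dx": -0.072,"dy": 0.139,"dz": -0.006,"twist": 36.1},
  {"dx": -0.072,"dy": 0.139,"dz": -0.006,"twist": 36.1},
  {"dx": -0.072,"dy": 0.139,"dz": -0.006,"twist": 36.1},
  {"dx": -0.072,"dy": 0.139,"dz": -0.006,"twist": 36.1},
])

```text
t: 2.1
eef_pos: [470.5, 0.4, 239.3]
tcp_rot: [-3.141, 0.001, 0.234]
ft_force: [0.1, -1.3, -0.2]
opening: 0.998
```

```bash
python3 - <<'E'
from h import *
s=state();print(s["t"],np.round(s["eef_pos"],1),np.round(s["tcp_rot"],3))
p,d,i=grab("wrist");save("w1.png",p);np.savez("w1.npz",p=p,d=d,K=i["mtx"],R=i["R"],t=i["t"])
b,m=blobs(p,(20,120,60),(35,255,255),(0,0,640,400),50)
for r in b[:2]: print(r,np.round(ray(i,r[1],r[2],80),1))
print(np.round(-np.array(i["R"]).T@np.array(i["t"]).ravel()))
E
```

```text
2.1 [4.705e+02 4.000e-01 2.393e+02] [-3.141e+00  1.000e-03  2.340e-01]
(2225, 325.8, 170.3, [301, 142, 51, 56]) [481.9   3.2  80. ]
[535.  16. 410.]
```

View pics/w1.png

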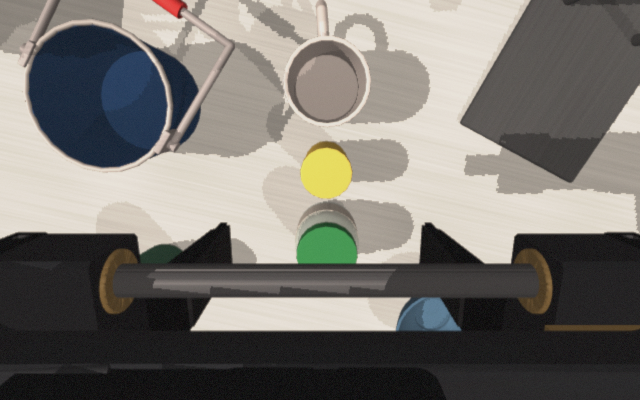

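The wrist view shows the tub lid at (326,172), with the mug and jar in line above and below it. The jaws therefore straddle the free direction. The pail rim is centred near (100,95).

carry_out([
  {"dx": 0.01,"dy": 0.002,"dz": 0.03},
  {"dx": 0.01,"dy": 0.002,"dz": 0.07},
  {"dx": 0.01,"dy": 0.002,"dz": 0.11},
  {"dx": 0.01,"dy": 0.002,"dz": 0.15},
  {"dx": 0.01,"dy": 0.002,"dz": 0.17},
])

```text
schema error: expected keys dx, dy, dz, twist
```

carry_out([
  {"dz": 0.015},
  {"dz": 0.025},
  {"dz": 0.031},
  {"dz": 0.031},
])

```text
schema error: expected keys dx, dy, dz, twist
```

carry_out([
  {"dz": 0},
  {"dz": 0},
  {"dz": 0},
  {"dz": 0},
  {"dz": 0},
], grip=0.04)

```text
schema error: expected keys dx, dy, dz, twist
```

carry_out([
  {"dz": 0},
  {"dz": 0},
  {"dz": 0},
])

```text
schema error: expected keys dx, dy, dz, twist
```

```bash
python3 - <<'E'
from h import *
z=np.load("w1.npz");i=dict(mtx=z["K"],R=z["R"],t=z["t"])
c=ray(i,99.5,95.5,95);print("pail",np.round(c))
b,m=blobs(z["p"],(0,150,80),(8,255,255),(100,0,200,40),20);print(b[:2])
for e in((26,95),(173,95),(100,20),(100,171)):print(np.round(ray(i,*e,95)))
plan([480,3,38.7,.242],[480,3,195,.242],5)
plan([480,3,195,.242],[497.5,202.5,195,.242],8)
E
```

```text
pail [502. 205.  95.]
[(292, 171.3, 5.6, [153, 0, 33, 18])]
[488. 265.  95.]
[517. 144.  95.]
[561. 209.  95.]
[437. 199.  95.]
5 [[np.float64(0.0), np.float64(0.0), np.float64(-0.156), np.float64(-0.0)]]
end [480.0, 3.0, 194.7, 0.242]
5 [[np.float64(0.04), np.float64(-0.118), np.float64(-0.0), np.float64(-0.0)]]
3 [[np.float64(0.025), np.float64(-0.071), np.float64(-0.0), np.float64(-0.0)]]
end [497.813, 202.07, 195.0, 0.242]
```

carry_out([
  {"dx": 0.01,"dy": 0.002,"dz": 0.03,"twist": 0},
  {"dx": 0.01,"dy": 0.002,"dz": 0.07,"twist": 0},
  {"dx": 0.01,"dy": 0.002,"dz": 0.11,"twist": 0},
  {"dx": 0.01,"dy": 0.002,"dz": 0.15,"twist": 0},
  {"dx": 0.01,"dy": 0.002,"dz": 0.17,"twist": 0},
])

```text
t: 2.65
eef_pos: [478.9, 3.2, 66.9]
tcp_rot: [-3.14, 0.003, 0.244]
ft_force: [0.4, -0.4, 0.7]
opening: 1.003
```

carry_out([
  {"dx": 0,"dy": 0,"dz": 0.015,"twist": 0},
  {"dx": 0,"dy": 0,"dz": 0.025,"twist": 0},
  {"dx": 0,"dy": 0,"dz": 0.031,"twist": 0},
  {"dx": 0,"dy": 0,"dz": 0.031,"twist": 0},
])

```text
t: 3.05
eef_pos: [480.2, 2.9, 38.4]
tcp_rot: [-3.141, 0.0, 0.243]
ft_force: [-0.5, -0.2, -0.1]
opening: 1.001
```

carry_out([
  {"dx": 0,"dy": 0,"dz": 0,"twist": 0},
  {"dx": 0,"dy": 0,"dz": 0,"twist": 0},
  {"dx": 0,"dy": 0,"dz": 0,"twist": 0},
  {"dx": 0,"dy": 0,"dz": 0,"twist": 0},
  {"dx": 0,"dy": 0,"dz": 0,"twist": 0},
], grip=0.04)

```text
t: 3.55
eef_pos: [480.3, 2.7, 38.8]
tcp_rot: [3.141, -0.0, 0.242]
ft_force: [-0.3, 0.5, -0.2]
opening: 0.638
```

carry_out([
  {"dx": 0,"dy": 0,"dz": 0,"twist": 0},
  {"dx": 0,"dy": 0,"dz": 0,"twist": 0},
  {"dx": 0,"dy": 0,"dz": 0,"twist": 0},
])

```text
t: 3.85
eef_pos: [480.3, 2.7, 38.7]
tcp_rot: [-3.142, -0.0, 0.242]
ft_force: [-0.1, -0.8, 1.5]
opening: 0.51
```

carry_out([
  {"dx": 0,"dy": 0,"dz": 0,"twist": 0},
  {"dx": 0,"dy": 0,"dz": 0,"twist": 0},
  {"dx": 0,"dy": 0,"dz": 0,"twist": 0},
])

```text
t: 4.15
eef_pos: [480.3, 2.7, 38.7]
tcp_rot: [-3.142, -0.0, 0.242]
ft_force: [-0.0, -0.8, 2.2]
opening: 0.512
```

carry_out([
  {"dx": 0,"dy": 0,"dz": -0.02,"twist": 0},
  {"dx": 0,"dy": 0,"dz": -0.06,"twist": 0},
  {"dx": 0,"dy": 0,"dz": -0.1,"twist": 0},
  {"dx": 0,"dy": 0,"dz": -0.14,"twist": 0},
  {"dx": 0,"dy": 0,"dz": -0.156,"twist": 0},
])

```text
t: 4.65
eef_pos: [480.9, 2.7, 197.8]
tcp_rot: [3.14, -0.004, 0.242]
ft_force: [0.5, -1.3, -3.1]
opening: 0.513
```

carry_out([
  {"dx": 0.005,"dy": -0.014,"dz": 0,"twist": 0},
  {"dx": 0.014,"dy": -0.04,"dz": 0,"twist": 0},
  {"dx": 0.025,"dy": -0.07,"dz": 0,"twist": 0},
  {"dx": 0.036,"dy": -0.1,"dz": 0,"twist": 0},
  {"dx": 0.046,"dy": -0.13,"dz": 0,"twist": 0},
])

```text
t: 5.15
eef_pos: [493.5, 141.2, 194.3]
tcp_rot: [-3.141, 0.001, 0.242]
ft_force: [0.8, -0.0, -2.6]
opening: 0.51
```

carry_out([
  {"dx": 0.01,"dy": -0.03,"dz": 0,"twist": 0},
  {"dx": 0.018,"dy": -0.05,"dz": 0,"twist": 0},
  {"dx": 0.0215,"dy": -0.06,"dz": 0,"twist": 0},
  {"dx": 0.0215,"dy": -0.06,"dz": 0,"twist": 0},
  {"dx": 0.0215,"dy": -0.06,"dz": 0,"twist": 0},
])

```text
t: 5.65
eef_pos: [500.0, 202.7, 194.4]
tcp_rot: [3.141, 0.001, 0.242]
ft_force: [-0.7, -0.3, -1.6]
opening: 0.51
```

```bash
python3 - <<'E'
from h import *
s=state();print(s["t"],np.round(s["eef_pos"],1),np.round(s["tcp_rot"],3),s["opening"])
p,d,i=grab("wrist");save("w2.png",p)
b,m=blobs(p,(0,150,80),(8,255,255),(0,0,640,200),20)
for r in b[:2]: print(r,np.round(ray(i,r[1],r[2],88),1))
b,m=blobs(p,(20,120,60),(35,255,255),(0,0,640,400),50)
for r in b[:2]: print(r)
np.savez("w2.npz",p=p,d=d,K=i["mtx"],R=i["R"],t=i["t"])
E
```

```text
5.65 [500.  202.7 194.4] [3.141e+00 1.000e-03 2.420e-01] 0.509502986464917
(1073, 400.8, 89.0, [373, 65, 56, 49]) [592.3 168.3  88. ]
(929, 69.1, 75.7, [46, 38, 37, 70]) [542.8 407.5  88. ]
(6227, 325.4, 231.5, [269, 187, 114, 77])
(3367, 325.2, 312.3, [266, 297, 118, 35])
```

View pics/w2.png

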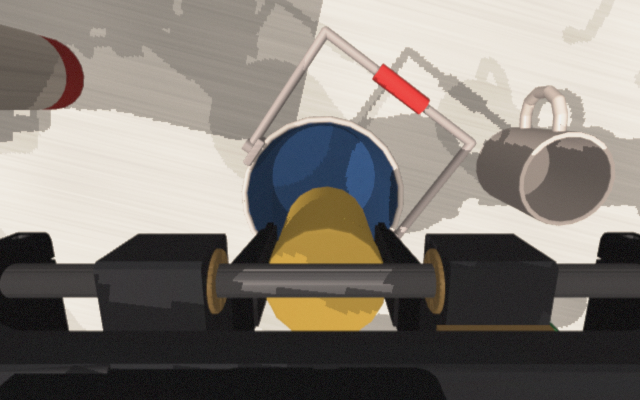

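The wrist view shows the tub held over the pail and the rim spanning columns 246–402 with its far edge at row 117. The bail corners are at (325,30) and (472,145), and the sleeve is at (401,89).

```bash
python3 - <<'E'
from h import *
z=np.load("w2.npz");i=dict(mtx=z["K"],R=z["R"],t=z["t"])
a=ray(i,325,31,88);b=ray(i,472,145,88);print(a,b,np.linalg.norm(a-b))
d=(a-b)/np.linalg.norm(a-b);x=np.array([d[1],-d[0],0]);print("yaw",np.arctan2(x[1],x[0]))
m=(a+b)/2;print("centre",m-100*x, np.array([592.3,168.3,88])-100*x)
t=ray(i,325,117,95);print("rim far",t, ray(i,246,185,95),ray(i,403,185,95))
E
```

```text
[617.43025184 232.357296    88.        ] [565.89805836 103.41354591  88.        ] 138.85984895963057
yaw -0.3802034380054243
centre [498.80523939 204.9963597   88.        ] [499.4410843  205.41093874  88.        ]
rim far [559.33551559 218.00161705  95.        ] [495.23001562 264.7012619   95.        ] [524.18844822 147.59168571  95.        ]
```

carry_out([
  {"dx": -0.001,"dy": -0.002,"dz": 0.02,"twist": 0},
  {"dx": -0.001,"dy": -0.002,"dz": 0.05,"twist": 0},
  {"dx": -0.001,"dy": -0.002,"dz": 0.08,"twist": 0},
  {"dx": -0.001,"dy": -0.002,"dz": 0.11,"twist": 0},
  {"dx": -0.001,"dy": -0.002,"dz": 0.13,"twist": 0},
])

```text
t: 6.2
eef_pos: [498.3, 203.8, 63.0]
tcp_rot: [3.142, 0.002, 0.241]
ft_force: [-0.4, 0.1, -2.1]
opening: 0.512
```

carry_out([
  {"dx": 0,"dy": 0,"dz": 0.008,"twist": 0},
  {"dx": 0,"dy": 0,"dz": 0.014,"twist": 0},
  {"dx": 0,"dy": 0,"dz": 0.018,"twist": 0},
  {"dx": 0,"dy": 0,"dz": 0.021,"twist": 0},
  {"dx": 0,"dy": 0,"dz": 0.021,"twist": 0},
])

```text
t: 6.7
eef_pos: [499.0, 205.1, 44.0]
tcp_rot: [-3.142, -0.001, 0.242]
ft_force: [-0.3, 0.0, -1.5]
opening: 0.511
```

carry_out([
  {"dx": 0,"dy": 0,"dz": 0,"twist": 0},
  {"dx": 0,"dy": 0,"dz": 0,"twist": 0},
  {"dx": 0,"dy": 0,"dz": 0,"twist": 0},
  {"dx": 0,"dy": 0,"dz": 0,"twist": 0},
  {"dx": 0,"dy": 0,"dz": 0,"twist": 0},
], grip=0.068)

```text
t: 7.2
eef_pos: [498.8, 205.1, 43.8]
tcp_rot: [-3.142, -0.0, 0.242]
ft_force: [0.5, 0.1, 0.9]
opening: 0.714
```

```bash
python3 - <<'E'
from h import *
c=np.array([499,205,43.5,.242])
print("up");plan(c,[499,205,185,.242],5)
# tool y along pail x (yaw -.38): sin(w)=cos(-.38), -cos(w)=sin(-.38)
w=np.arctan2(np.cos(-.38),-np.sin(-.38));print(w)
plan([499,205,183.5,.242],[592.3,168.3,183.5,w],10)
E
```

```text
up
5 [[np.float64(0.0), np.float64(0.0), np.float64(-0.142), np.float64(-0.0)]]
end [499.0, 205.0, 185.5, 0.242]
1.1907963267948967
5 [[np.float64(0.041), np.float64(0.029), np.float64(-0.0), np.float64(-27.2)]]
5 [[np.float64(0.023), np.float64(0.044), np.float64(-0.0), np.float64(-27.2)]]
end [592.001, 168.606, 183.5, 1.191]
```

carry_out([
  {"dx": 0,"dy": 0,"dz": -0.02,"twist": 0},
  {"dx": 0,"dy": 0,"dz": -0.05,"twist": 0},
  {"dx": 0,"dy": 0,"dz": -0.09,"twist": 0},
  {"dx": 0,"dy": 0,"dz": -0.125,"twist": 0},
  {"dx": 0,"dy": 0,"dz": -0.14,"twist": 0},
])

```text
t: 7.7
eef_pos: [499.6, 205.3, 186.8]
tcp_rot: [-3.141, -0.004, 0.242]
ft_force: [0.6, -0.2, -0.7]
opening: 0.713
```

carry_out([
  {"dx": 0.041,"dy": 0.029,"dz": 0,"twist": -27.2},
  {"dx": 0.041,"dy": 0.029,"dz": 0,"twist": -27.2},
  {"dx": 0.041,"dy": 0.029,"dz": 0,"twist": -27.2},
  {"dx": 0.041,"dy": 0.029,"dz": 0,"twist": -27.2},
  {"dx": 0.041,"dy": 0.029,"dz": 0,"twist": -27.2},
], grip=0.038)

```text
t: 8.2
eef_pos: [545.4, 186.8, 183.6]
tcp_rot: [-3.141, 0.0, 0.714]
ft_force: [0.6, -1.0, -0.6]
opening: 0.408
```

carry_out([
  {"dx": 0.023,"dy": 0.044,"dz": 0,"twist": -27.2},
  {"dx": 0.023,"dy": 0.044,"dz": 0,"twist": -27.2},
  {"dx": 0.023,"dy": 0.044,"dz": 0,"twist": -27.2},
  {"dx": 0.023,"dy": 0.044,"dz": 0,"twist": -27.2},
  {"dx": 0.023,"dy": 0.044,"dz": 0,"twist": -27.2},
])

```text
t: 8.7
eef_pos: [591.6, 168.9, 183.7]
tcp_rot: [3.142, -0.0, 1.187]
ft_force: [-0.3, 0.1, 0.3]
opening: 0.4
```

```bash
python3 - <<'E'
from h import *
s=state();print(s["t"],np.round(s["eef_pos"],1),np.round(s["tcp_rot"],3),s["opening"])
p,d,i=grab("top");save("t2.png",cv2.resize(p[150:270,200:440],None,fx=3,fy=3))
for k,lo,hi,box,z in(("sleeve",(0,120,80),(10,255,255),(265,180,295,200),88),("tub",(20,120,60),(35,255,255),(240,190,300,240),84)):
    b,m=blobs(p,lo,hi,box)
    for r in b[:2]: print(k,r,np.round(ray(i,r[1],r[2],z),1))
p,d,i=grab("scene");save("s2.png",cv2.resize(p[120:280,240:480],None,fx=3,fy=3))
E
```

```text
8.7 [591.6 168.9 183.7] [ 3.142 -0.     1.187] 0.3999851547216978
```

View pics/s2.png

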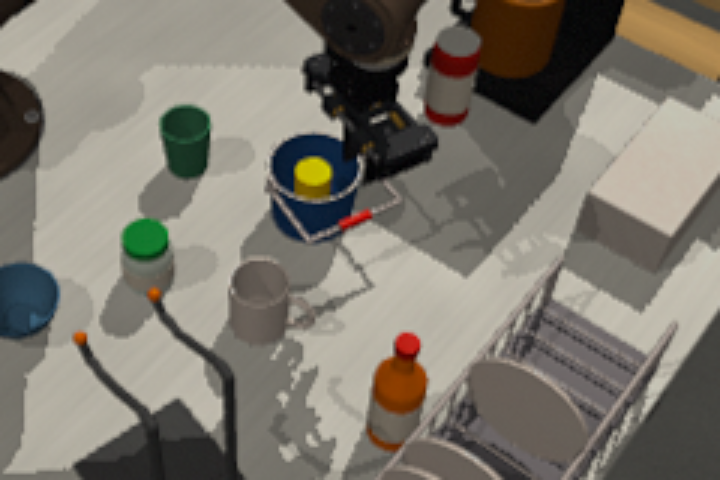

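The crop shows the tub upright in the pail at (313,180) and the bail still flat, with the red sleeve at (355,218) untouched. The gripper is above it.

carry_out([
  {"dx": 0,"dy": 0,"dz": 0.03,"twist": 0},
  {"dx": 0,"dy": 0,"dz": 0.06,"twist": 0},
  {"dx": 0,"dy": 0,"dz": 0.09,"twist": 0},
  {"dx": 0,"dy": 0,"dz": 0.108,"twist": 0},
  {"dx": 0,"dy": 0,"dz": 0.115,"twist": 0},
])

```text
t: 9.3
eef_pos: [591.0, 168.7, 66.9]
tcp_rot: [-3.139, 0.001, 1.189]
ft_force: [0.3, -0.3, 0.0]
opening: 0.399
```

carry_out([
  {"dx": 0,"dy": 0,"dz": 0,"twist": 0},
  {"dx": 0,"dy": 0,"dz": 0,"twist": 0},
  {"dx": 0,"dy": 0,"dz": 0,"twist": 0},
  {"dx": 0,"dy": 0,"dz": 0,"twist": 0},
  {"dx": 0,"dy": 0,"dz": 0,"twist": 0},
], grip=0.004)

```text
t: 9.8
eef_pos: [592.1, 168.8, 69.5]
tcp_rot: [3.141, -0.001, 1.191]
ft_force: [-1.5, 0.7, 4.4]
opening: 0.139
```

carry_out([
  {"dx": 0,"dy": 0,"dz": 0,"twist": 0},
  {"dx": 0,"dy": 0,"dz": 0,"twist": 0},
  {"dx": 0,"dy": 0,"dz": 0,"twist": 0},
])

```text
t: 10.1
eef_pos: [592.3, 168.7, 69.4]
tcp_rot: [3.14, -0.001, 1.191]
ft_force: [-0.4, -0.2, 6.2]
opening: 0.142
```

```bash
python3 - <<'E'
from h import *
s=state();print(s["t"],np.round(s["eef_pos"],1),np.round(s["tcp_rot"],3),s["opening"])
# arc: tool y = +pail x; rows of dy,dz from start of each call; 20 rows
th=lambda k:(np.pi/2)*k/20
for c in range(4):
    a=th(5*c); print([[round(.1*(np.cos(th(5*c+j))-np.cos(a)),4),round(-.1*(np.sin(th(5*c+j))-np.sin(a)),4)] for j in range(1,6)])
E
```

```text
10.1 [592.3 168.7  69.4] [ 3.140e+00 -1.000e-03  1.191e+00] 0.14226704532040974
[[np.float64(-0.0003), np.float64(-0.0078)], [np.float64(-0.0012), np.float64(-0.0156)], [np.float64(-0.0028), np.float64(-0.0233)], [np.float64(-0.0049), np.float64(-0.0309)], [np.float64(-0.0076), np.float64(-0.0383)]]
[[np.float64(-0.0033), np.float64(-0.0071)], [np.float64(-0.0071), np.float64(-0.014)], [np.float64(-0.0115), np.float64(-0.0205)], [np.float64(-0.0163), np.float64(-0.0267)], [np.float64(-0.0217), np.float64(-0.0324)]]
[[np.float64(-0.0058), np.float64(-0.0053)], [np.float64(-0.0119), np.float64(-0.0102)], [np.float64(-0.0185), np.float64(-0.0146)], [np.float64(-0.0253), np.float64(-0.0184)], [np.float64(-0.0324), np.float64(-0.0217)]]
[[np.float64(-0.0074), np.float64(-0.0027)], [np.float64(-0.0149), np.float64(-0.0048)], [np.float64(-0.0226), np.float64(-0.0064)], [np.float64(-0.0304), np.float64(-0.0073)], [np.float64(-0.0383), np.float64(-0.0076)]]
```

carry_out([
  {"dx": 0,"dy": -0.0003,"dz": -0.008,"twist": 0},
  {"dx": 0,"dy": -0.001,"dz": -0.0155,"twist": 0},
  {"dx": 0,"dy": -0.003,"dz": -0.023,"twist": 0},
  {"dx": 0,"dy": -0.005,"dz": -0.031,"twist": 0},
  {"dx": 0,"dy": -0.0075,"dz": -0.038,"twist": 0},
])

```text
t: 10.6
eef_pos: [584.9, 171.5, 107.6]
tcp_rot: [3.141, -0.0, 1.192]
ft_force: [1.1, -1.0, -1.6]
opening: 0.144
```

carry_out([
  {"dx": 0,"dy": -0.0035,"dz": -0.007,"twist": 0},
  {"dx": 0,"dy": -0.007,"dz": -0.014,"twist": 0},
  {"dx": 0,"dy": -0.0115,"dz": -0.0205,"twist": 0},
  {"dx": 0,"dy": -0.0165,"dz": -0.0265,"twist": 0},
  {"dx": 0,"dy": -0.022,"dz": -0.0325,"twist": 0},
])

```text
t: 11.1
eef_pos: [564.4, 179.8, 139.9]
tcp_rot: [3.141, -0.001, 1.192]
ft_force: [4.7, -1.9, 1.2]
opening: 0.141
```

```bash
python3 - <<'E'
from h import *
s=state();print(s["t"],np.round(s["eef_pos"],1),np.round(s["ft_force"],1),s["opening"])
E
```

```text
11.1 [564.4 179.8 139.9] [ 4.7 -1.9  1.2] 0.1411332459487433
```

carry_out([
  {"dx": 0,"dy": -0.0055,"dz": -0.0053,"twist": 0},
  {"dx": 0,"dy": -0.0115,"dz": -0.0102,"twist": 0},
  {"dx": 0,"dy": -0.018,"dz": -0.0146,"twist": 0},
  {"dx": 0,"dy": -0.025,"dz": -0.0185,"twist": 0},
  {"dx": 0,"dy": -0.032,"dz": -0.0217,"twist": 0},
])

```text
t: 11.6
eef_pos: [534.7, 191.6, 162.0]
tcp_rot: [3.14, -0.001, 1.192]
ft_force: [2.3, -2.9, 5.3]
opening: 0.144
```

carry_out([
  {"dx": 0,"dy": -0.0075,"dz": -0.0027,"twist": 0},
  {"dx": 0,"dy": -0.015,"dz": -0.0048,"twist": 0},
  {"dx": 0,"dy": -0.0225,"dz": -0.0062,"twist": 0},
  {"dx": 0,"dy": -0.0305,"dz": -0.0072,"twist": 0},
  {"dx": 0,"dy": -0.038,"dz": -0.0075,"twist": 0},
])

```text
t: 12.1
eef_pos: [498.9, 205.7, 169.6]
tcp_rot: [3.141, -0.001, 1.192]
ft_force: [0.9, -3.1, 8.9]
opening: 0.143
```

```bash
python3 - <<'E'
from h import *
s=state();print(s["t"],np.round(s["eef_pos"],1),np.round(s["ft_force"],1),s["opening"])
p,d,i=grab("wrist");p2,_,_=grab("scene")
save("w3.png",np.hstack([cv2.resize(p,(400,250)),cv2.resize(p2[120:245,270:470],(400,250))]))
E
```

```text
12.1 [498.9 205.7 169.6] [ 0.9 -3.1  8.9] 0.14346954553507563
```

View pics/w3.png

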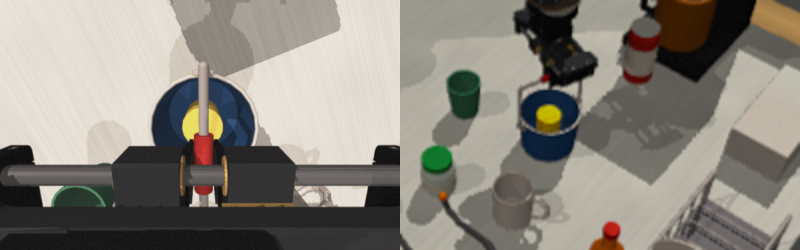

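Bail is upright, pinched at its red sleeve, and the pail is standing with the tub inside. Next I plan the lift and carry.

```bash
python3 - <<'E'
from h import *
D={}
for n in("scene","top"):
    z=np.load(n+"0.npz");D[n]=dict(mtx=z["K"],R=z["R"],t=z["t"])
L=tri([(D["scene"],290.9,217.4),(D["top"],381.3,181.9)]);Rt=tri([(D["scene"],266.5,232.2),(D["top"],407.8,187.5)])
y=(L-Rt)[:2];n=np.linalg.norm(y);y/=n;x=np.array([y[1],-y[0]]);yaw=np.arctan2(x[1],x[0])
seat=(L+Rt)[:2]/2+26*x;print(L,Rt,n,"yaw",yaw,"seat",seat,"pre",seat-115*x,"w",yaw+np.pi/2)
s=[499,205.5,169.5,1.191]
print("lift");plan(s,[499,205.5,311.5,1.191],15,True)
g=seat-115*x
plan([499,205.5,311.5,1.191],[*g,311.5,yaw+np.pi/2],30,True)
E
```

```text
[ 575.99788833 -167.89459978  277.30815502] [ 556.96928077 -250.3882911   275.77917697] 84.6598902221209 yaw -0.22670219005102757 seat [ 591.81832062 -214.98534384] pre [ 479.76083417 -189.1373317 ] w 1.344094136743869
lift
5 [[np.float64(0.0), np.float64(0.0), np.float64(-0.0), np.float64(-0.0)], [np.float64(0.0), np.float64(0.0), np.float64(-0.003), np.float64(-0.0)], [np.float64(0.0), np.float64(0.0), np.float64(-0.008), np.float64(-0.0)], [np.float64(0.0), np.float64(0.0), np.float64(-0.017), np.float64(-0.0)], [np.float64(0.0), np.float64(0.0), np.float64(-0.03), np.float64(-0.0)]]
5 [[np.float64(0.0), np.float64(0.0), np.float64(-0.015), np.float64(-0.0)], [np.float64(0.0), np.float64(0.0), np.float64(-0.032), np.float64(-0.0)], [np.float64(0.0), np.float64(0.0), np.float64(-0.05), np.float64(-0.0)], [np.float64(0.0), np.float64(0.0), np.float64(-0.067), np.float64(-0.0)], [np.float64(0.0), np.float64(0.0), np.float64(-0.082), np.float64(-0.0)]]
5 [[np.float64(0.0), np.float64(0.0), np.float64(-0.013), np.float64(-0.0)], [np.float64(0.0), np.float64(0.0), np.float64(-0.022), np
[... 1925 characters left out ...]
0.008), np.float64(-0.0), np.float64(-0.8)], [np.float64(-0.048), np.float64(0.01), np.float64(-0.0), np.float64(-1.1)], [np.float64(-0.059), np.float64(0.013), np.float64(-0.0), np.float64(-1.4)], [np.float64(-0.067), np.float64(0.015), np.float64(-0.0), np.float64(-1.6)]]
5 [[np.float64(-0.007), np.float64(0.001), np.float64(-0.0), np.float64(-0.1)], [np.float64(-0.011), np.float64(0.002), np.float64(-0.0), np.float64(-0.2)], [np.float64(-0.013), np.float64(0.002), np.float64(-0.0), np.float64(-0.2)], [np.float64(-0.014), np.float64(0.002), np.float64(-0.0), np.float64(-0.3)], [np.float64(-0.014), np.float64(0.002), np.float64(-0.0), np.float64(-0.3)]]
end [479.568, -188.906, 311.5, 1.345]
```

carry_out([
  {"dx": 0,"dy": 0,"dz": -0.001,"twist": 0},
  {"dx": 0,"dy": 0,"dz": -0.004,"twist": 0},
  {"dx": 0,"dy": 0,"dz": -0.009,"twist": 0},
  {"dx": 0,"dy": 0,"dz": -0.018,"twist": 0},
  {"dx": 0,"dy": 0,"dz": -0.03,"twist": 0},
])

```text
t: 12.7
eef_pos: [499.0, 205.5, 198.6]
tcp_rot: [-3.14, 0.001, 1.191]
ft_force: [-0.1, 0.2, -6.6]
opening: 0.141
```

carry_out([
  {"dx": 0,"dy": 0,"dz": -0.015,"twist": 0},
  {"dx": 0,"dy": 0,"dz": -0.032,"twist": 0},
  {"dx": 0,"dy": 0,"dz": -0.05,"twist": 0},
  {"dx": 0,"dy": 0,"dz": -0.067,"twist": 0},
  {"dx": 0,"dy": 0,"dz": -0.082,"twist": 0},
])

```text
t: 13.2
eef_pos: [499.2, 205.5, 282.1]
tcp_rot: [3.141, -0.001, 1.191]
ft_force: [-0.0, -0.6, -6.6]
opening: 0.143
```

carry_out([
  {"dx": 0,"dy": 0,"dz": -0.013,"twist": 0},
  {"dx": 0,"dy": 0,"dz": -0.022,"twist": 0},
  {"dx": 0,"dy": 0,"dz": -0.027,"twist": 0},
  {"dx": 0,"dy": 0,"dz": -0.03,"twist": 0},
  {"dx": 0,"dy": 0,"dz": -0.03,"twist": 0},
])

```text
t: 13.7
eef_pos: [499.3, 205.5, 310.4]
tcp_rot: [-3.142, 0.0, 1.192]
ft_force: [0.9, 0.5, -6.9]
opening: 0.143
```

```bash
python3 - <<'E'
from h import *
s=state();print(s["t"],np.round(s["eef_pos"],1),np.round(s["ft_force"],1),s["opening"])
p,d,i=grab("wrist");p2,_,_=grab("scene")
save("w4.png",np.hstack([cv2.resize(p,(400,250)),cv2.resize(p2[80:205,270:470],(400,250))]))
E
```

```text
13.7 [499.3 205.5 310.4] [ 0.9  0.5 -6.9] 0.14330671251806806
```

View pics/w4.png

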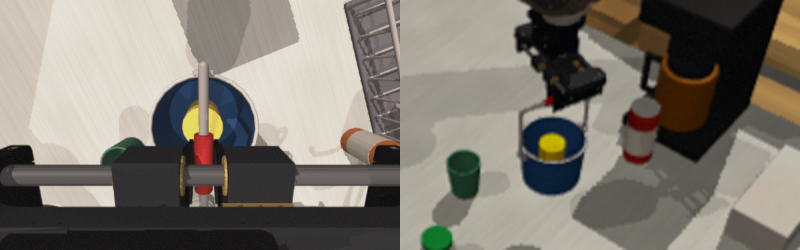

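The pail hangs level from the pinched bail with the tub inside, weighing about 6.7 N. Carrying it now.

carry_out([
  {"dx": 0,"dy": 0,"dz": 0,"twist": 0},
  {"dx": -0.001,"dy": 0,"dz": 0,"twist": 0},
  {"dx": -0.003,"dy": 0.001,"dz": 0,"twist": -0.1},
  {"dx": -0.007,"dy": 0.002,"dz": 0,"twist": -0.2},
  {"dx": -0.013,"dy": 0.005,"dz": 0,"twist": -0.3},
])

```text
t: 14.3
eef_pos: [499.1, 191.3, 310.3]
tcp_rot: [-3.141, -0.0, 1.197]
ft_force: [-0.6, 1.0, -7.1]
opening: 0.141
```

carry_out([
  {"dx": -0.009,"dy": 0.002,"dz": 0,"twist": -0.2},
  {"dx": -0.019,"dy": 0.006,"dz": 0,"twist": -0.5},
  {"dx": -0.033,"dy": 0.01,"dz": 0,"twist": -0.8},
  {"dx": -0.048,"dy": 0.016,"dz": 0,"twist": -1.1},
  {"dx": -0.066,"dy": 0.022,"dz": 0,"twist": -1.5},
])

```text
t: 14.8
eef_pos: [495.5, 121.0, 310.4]
tcp_rot: [3.141, -0.0, 1.223]
ft_force: [-0.3, 0.5, -7.2]
opening: 0.141
```

carry_out([
  {"dx": -0.019,"dy": 0.006,"dz": 0,"twist": -0.5},
  {"dx": -0.04,"dy": 0.012,"dz": 0,"twist": -1.0},
  {"dx": -0.062,"dy": 0.019,"dz": 0,"twist": -1.5},
  {"dx": -0.086,"dy": 0.026,"dz": 0,"twist": -2.0},
  {"dx": -0.109,"dy": 0.033,"dz": 0,"twist": -2.6},
])

```text
t: 15.3
eef_pos: [489.0, 6.7, 310.5]
tcp_rot: [3.141, 0.0, 1.269]
ft_force: [0.4, -0.7, -6.1]
opening: 0.14
```

carry_out([
  {"dx": -0.024,"dy": 0.007,"dz": 0,"twist": -0.5},
  {"dx": -0.047,"dy": 0.013,"dz": 0,"twist": -1.1},
  {"dx": -0.07,"dy": 0.019,"dz": 0,"twist": -1.6},
  {"dx": -0.091,"dy": 0.024,"dz": 0,"twist": -2.1},
  {"dx": -0.111,"dy": 0.029,"dz": 0,"twist": -2.5},
])

```text
t: 15.8
eef_pos: [483.4, -107.9, 310.5]
tcp_rot: [3.141, 0.0, 1.312]
ft_force: [0.4, 1.3, -6.5]
opening: 0.141
```

carry_out([
  {"dx": -0.018,"dy": 0.004,"dz": 0,"twist": -0.4},
  {"dx": -0.034,"dy": 0.008,"dz": 0,"twist": -0.8},
  {"dx": -0.048,"dy": 0.01,"dz": 0,"twist": -1.1},
  {"dx": -0.059,"dy": 0.013,"dz": 0,"twist": -1.4},
  {"dx": -0.067,"dy": 0.015,"dz": 0,"twist": -1.6},
])

```text
t: 16.3
eef_pos: [481.1, -175.9, 310.4]
tcp_rot: [3.141, 0.0, 1.339]
ft_force: [1.5, 1.3, -6.4]
opening: 0.142
```

carry_out([
  {"dx": -0.007,"dy": 0.001,"dz": 0,"twist": -0.1},
  {"dx": -0.011,"dy": 0.002,"dz": 0,"twist": -0.2},
  {"dx": -0.013,"dy": 0.002,"dz": 0,"twist": -0.2},
  {"dx": -0.014,"dy": 0.002,"dz": 0,"twist": -0.3},
  {"dx": -0.014,"dy": 0.002,"dz": 0,"twist": -0.3},
])

```text
t: 16.8
eef_pos: [480.1, -188.7, 310.3]
tcp_rot: [3.142, -0.0, 1.345]
ft_force: [0.4, -0.2, -5.6]
opening: 0.145
```

```bash
python3 - <<'E'
from h import *
s=state();print(s["t"],np.round(s["eef_pos"],1),np.round(s["tcp_rot"],3),np.round(s["ft_force"],1),s["opening"])
p,d,i=grab("wrist")
b,m=blobs(p,(4,140,100),(20,255,255),(0,0,640,400),10)
for r in b[:6]: print(r,np.round(ray(i,r[1],r[2],277),1))
p2,_,_=grab("scene")
save("w5.png",np.hstack([cv2.resize(p,(400,250)),cv2.resize(p2[130:255,200:400],(400,250))]))
E
```

```text
16.8 [ 480.1 -188.7  310.3] [ 3.142 -0.     1.345] [ 0.4 -0.2 -5.6] 0.14489495833981642
(502, 481.2, 155.0, [468, 143, 27, 25]) [ 576.5 -168.4  277. ]
(40, 341.4, 172.8, [334, 166, 16, 13]) [ 496.8 -160.6  277. ]
(29, 339.3, 217.3, [334, 212, 8, 13]) [ 489.8 -186.5  277. ]
(24, 472.6, 299.4, [470, 297, 6, 6]) [ 560.  -257.8  277. ]
(22, 311.8, 216.5, [310, 211, 8, 15]) [ 474.  -182.4  277. ]
(17, 309.2, 171.5, [306, 169, 8, 6]) [ 478.8 -155.8  277. ]
```

View pics/w5.png

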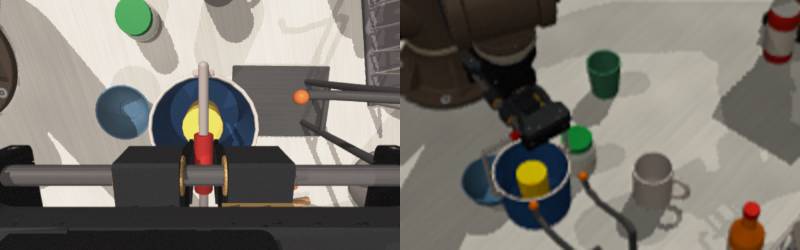

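The left tip measured at (576.5,-168.4), which agrees with the earlier fix. The pail hangs steady, so I lower it a little, go in over the tips and then down onto the seat.

carry_out([
  {"dx": 0,"dy": 0,"dz": 0.003,"twist": 0},
  {"dx": 0,"dy": 0,"dz": 0.01,"twist": 0},
  {"dx": 0,"dy": 0,"dz": 0.017,"twist": 0},
  {"dx": 0,"dy": 0,"dz": 0.022,"twist": 0},
  {"dx": 0,"dy": 0,"dz": 0.022,"twist": 0},
])

```text
t: 17.4
eef_pos: [479.9, -188.7, 287.3]
tcp_rot: [-3.14, -0.001, 1.345]
ft_force: [0.5, 0.2, -6.3]
opening: 0.142
```

carry_out([
  {"dx": 0,"dy": 0.0005,"dz": 0,"twist": 0},
  {"dx": 0,"dy": 0.002,"dz": 0,"twist": 0},
  {"dx": 0,"dy": 0.005,"dz": 0,"twist": 0},
  {"dx": 0,"dy": 0.01,"dz": 0,"twist": 0},
  {"dx": 0,"dy": 0.016,"dz": 0,"twist": 0},
])

```text
t: 17.9
eef_pos: [496.2, -192.6, 288.5]
tcp_rot: [3.141, -0.0, 1.345]
ft_force: [0.3, 0.2, -6.4]
opening: 0.139
```

carry_out([
  {"dx": 0,"dy": 0.007,"dz": 0,"twist": 0},
  {"dx": 0,"dy": 0.015,"dz": 0,"twist": 0},
  {"dx": 0,"dy": 0.023,"dz": 0,"twist": 0},
  {"dx": 0,"dy": 0.032,"dz": 0,"twist": 0},
  {"dx": 0,"dy": 0.041,"dz": 0,"twist": 0},
])

```text
t: 18.4
eef_pos: [536.5, -201.8, 288.2]
tcp_rot: [-3.142, -0.0, 1.345]
ft_force: [-0.1, 0.3, -7.8]
opening: 0.142
```

carry_out([
  {"dx": 0,"dy": 0.009,"dz": 0,"twist": 0},
  {"dx": 0,"dy": 0.018,"dz": 0,"twist": 0},
  {"dx": 0,"dy": 0.026,"dz": 0,"twist": 0},
  {"dx": 0,"dy": 0.034,"dz": 0,"twist": 0},
  {"dx": 0,"dy": 0.041,"dz": 0,"twist": 0},
])

```text
t: 18.9
eef_pos: [576.3, -211.0, 288.2]
tcp_rot: [-3.141, -0.0, 1.345]
ft_force: [-0.7, 0.9, -6.8]
opening: 0.141
```

carry_out([
  {"dx": 0,"dy": 0.006,"dz": 0,"twist": 0},
  {"dx": 0,"dy": 0.011,"dz": 0,"twist": 0},
  {"dx": 0,"dy": 0.014,"dz": 0,"twist": 0},
  {"dx": 0,"dy": 0.0165,"dz": 0,"twist": 0},
  {"dx": 0,"dy": 0.017,"dz": 0,"twist": 0},
])

```text
t: 19.4
eef_pos: [592.4, -214.6, 288.3]
tcp_rot: [-3.142, -0.0, 1.345]
ft_force: [-0.2, 0.5, -6.6]
opening: 0.143
```

carry_out([
  {"dx": 0,"dy": 0,"dz": 0,"twist": 0},
  {"dx": 0,"dy": 0,"dz": 0,"twist": 0},
  {"dx": 0,"dy": 0,"dz": 0,"twist": 0},
])

```text
t: 19.7
eef_pos: [592.1, -214.6, 288.4]
tcp_rot: [3.141, -0.0, 1.345]
ft_force: [-0.7, 0.7, -6.4]
opening: 0.142
```

```bash
python3 - <<'E'
from h import *
s=state();print(s["t"],np.round(s["eef_pos"],1),np.round(s["tcp_rot"],3),np.round(s["ft_force"],1),s["opening"])
p,d,i=grab("wrist");p2,_,_=grab("scene")
save("w6.png",np.hstack([cv2.resize(p,(400,250)),cv2.resize(p2[155:280,200:400],(400,250))]))
E
```

```text
19.7 [ 592.1 -214.6  288.4] [ 3.141 -0.     1.345] [-0.7  0.7 -6.4] 0.14155590786956473
```

View pics/w6.png

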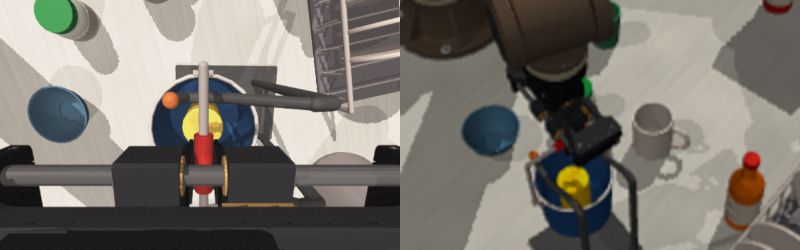

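The bar is over the left arm just behind the orange tip at (170,100), with the pail below. Lowering.

carry_out([
  {"dx": 0,"dy": 0,"dz": 0.005,"twist": 0},
  {"dx": 0,"dy": 0,"dz": 0.014,"twist": 0},
  {"dx": 0,"dy": 0,"dz": 0.024,"twist": 0},
  {"dx": 0,"dy": 0,"dz": 0.032,"twist": 0},
  {"dx": 0,"dy": 0,"dz": 0.036,"twist": 0},
])

```text
t: 20.3
eef_pos: [591.9, -214.4, 250.9]
tcp_rot: [-3.14, -0.0, 1.345]
ft_force: [0.1, 0.4, -7.6]
opening: 0.144
```

carry_out([
  {"dx": 0,"dy": 0,"dz": 0.0015,"twist": 0},
  {"dx": 0,"dy": 0,"dz": 0.003,"twist": 0},
  {"dx": 0,"dy": 0,"dz": 0.004,"twist": 0},
  {"dx": 0,"dy": 0,"dz": 0.004,"twist": 0},
  {"dx": 0,"dy": 0,"dz": 0.004,"twist": 0},
])

```text
t: 20.8
eef_pos: [592.3, -214.6, 248.6]
tcp_rot: [3.141, 0.0, 1.345]
ft_force: [0.5, 0.3, -7.3]
opening: 0.14
```

carry_out([
  {"dx": 0,"dy": 0,"dz": 0.001,"twist": 0},
  {"dx": 0,"dy": 0,"dz": 0.002,"twist": 0},
  {"dx": 0,"dy": 0,"dz": 0.002,"twist": 0},
  {"dx": 0,"dy": 0,"dz": 0.002,"twist": 0},
])

```text
t: 21.2
eef_pos: [592.3, -214.6, 246.5]
tcp_rot: [3.141, -0.0, 1.345]
ft_force: [1.2, -0.4, -4.4]
opening: 0.138
```

Partly unloaded; keep going in small steps.

carry_out([
  {"dx": 0,"dy": 0,"dz": 0.001,"twist": 0},
  {"dx": 0,"dy": 0,"dz": 0.001,"twist": 0},
  {"dx": 0,"dy": 0,"dz": 0.001,"twist": 0},
])

```text
t: 21.5
eef_pos: [592.4, -214.7, 246.1]
tcp_rot: [3.14, 0.0, 1.345]
ft_force: [-2.1, 2.4, 6.0]
opening: 0.141
```

carry_out([
  {"dx": 0,"dy": 0,"dz": 0.0005,"twist": 0},
  {"dx": 0,"dy": 0,"dz": 0.0005,"twist": 0},
  {"dx": 0,"dy": 0,"dz": 0.0005,"twist": 0},
])

```text
t: 21.8
eef_pos: [592.4, -214.7, 246.0]
tcp_rot: [3.14, 0.0, 1.345]
ft_force: [-4.6, 1.9, 9.0]
opening: 0.145
```

carry_out([
  {"dx": 0,"dy": 0,"dz": -0.0008,"twist": 0},
  {"dx": 0,"dy": 0,"dz": -0.0008,"twist": 0},
  {"dx": 0,"dy": 0,"dz": -0.0008,"twist": 0},
])

```text
t: 22.1
eef_pos: [592.4, -214.7, 246.1]
tcp_rot: [3.141, 0.0, 1.345]
ft_force: [-2.1, 1.2, 7.0]
opening: 0.142
```

carry_out([
  {"dx": 0,"dy": 0,"dz": 0,"twist": 0},
  {"dx": 0,"dy": 0,"dz": 0,"twist": 0},
  {"dx": 0,"dy": 0,"dz": 0,"twist": 0},
  {"dx": 0,"dy": 0,"dz": 0,"twist": 0},
  {"dx": 0,"dy": 0,"dz": 0,"twist": 0},
], grip=0.045)

```text
t: 22.6
eef_pos: [592.2, -214.6, 245.4]
tcp_rot: [-3.141, -0.0, 1.345]
ft_force: [0.1, 0.2, 0.6]
opening: 0.462
```

carry_out([
  {"dx": 0,"dy": 0,"dz": -0.005,"twist": 0},
  {"dx": 0,"dy": 0,"dz": -0.02,"twist": 0},
  {"dx": 0,"dy": 0,"dz": -0.05,"twist": 0},
  {"dx": 0,"dy": 0,"dz": -0.09,"twist": 0},
  {"dx": 0,"dy": 0,"dz": -0.12,"twist": 0},
])

```text
t: 23.1
eef_pos: [592.3, -214.6, 368.3]
tcp_rot: [3.14, 0.0, 1.345]
ft_force: [0.2, -0.4, -0.4]
opening: 0.471
```

carry_out([
  {"dx": 0,"dy": -0.03,"dz": 0,"twist": 0},
  {"dx": 0,"dy": -0.07,"dz": 0,"twist": 0},
  {"dx": 0,"dy": -0.11,"dz": 0,"twist": 0},
  {"dx": 0,"dy": -0.14,"dz": 0,"twist": 0},
  {"dx": 0,"dy": -0.14,"dz": 0,"twist": 0},
])

```text
t: 23.6
eef_pos: [453.2, -182.4, 367.0]
tcp_rot: [3.14, 0.001, 1.345]
ft_force: [1.1, -0.6, 0.3]
opening: 0.471
```

carry_out([
  {"dx": 0,"dy": 0,"dz": 0,"twist": 0},
  {"dx": 0,"dy": 0,"dz": 0,"twist": 0},
  {"dx": 0,"dy": 0,"dz": 0,"twist": 0},
  {"dx": 0,"dy": 0,"dz": 0,"twist": 0},
  {"dx": 0,"dy": 0,"dz": 0,"twist": 0},
])

```text
t: 24.1
eef_pos: [456.1, -183.4, 365.3]
tcp_rot: [-3.141, -0.0, 1.345]
ft_force: [-0.4, 0.2, -0.7]
opening: 0.469
```

```bash
python3 - <<'E'
from h import *
s=state();print(s["t"],np.round(s["eef_pos"],1),np.round(s["ft_force"],1))
p,d,i=grab("wrist");p2,_,i2=grab("scene");q=[]
for k in range(6):
    a,_,_=grab("scene"); g=lambda im:cv2.cvtColor(im[150:300,200:400],cv2.COLOR_RGB2GRAY).astype(float)
    q.append(round(np.abs(cv2.GaussianBlur(g(a)-g(p2),(5,5),0)).max(),1))
print("motion",q)
pt,_,it=grab("top")
o=[blobs(im,(0,140,80),(8,255,255),bx)[0][:1] for im,bx in((p2,(255,190,310,260)),(pt,(370,160,420,200)))];print(o)
if all(o): print("sleeve",np.round(tri([(i2,*o[0][0][1:3]),(it,*o[1][0][1:3])]),1))
save("w7.png",np.hstack([cv2.resize(p,(400,250)),cv2.resize(p2[155:280,200:400],(400,250))]))
E
```

```text
24.1 [ 456.1 -183.4  365.3] [-0.4  0.2 -0.7]
motion [np.float64(14.5), np.float64(14.1), np.float64(14.0), np.float64(20.2), np.float64(20.4), np.float64(20.1)]
[[(55, 285.0, 232.7, [278, 228, 14, 10])], []]
```

View pics/w7.png

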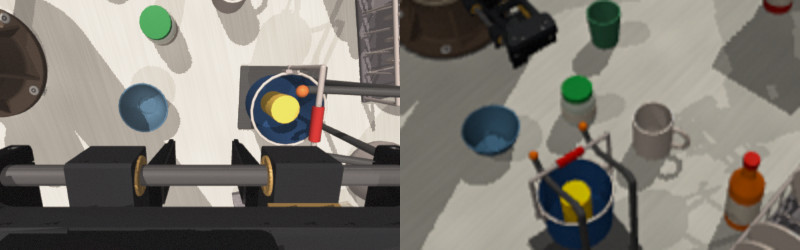

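The pail hangs on both arms behind the orange tips with the tub inside. I'll let any swing die out and measure how still it is.

carry_out([
  {"dx": 0,"dy": -0.01,"dz": 0,"twist": 0},
  {"dx": 0,"dy": -0.01,"dz": 0,"twist": 0},
  {"dx": 0,"dy": -0.01,"dz": 0,"twist": 0},
  {"dx": 0,"dy": -0.01,"dz": 0,"twist": 0},
  {"dx": 0,"dy": -0.01,"dz": 0,"twist": 0},
])

```text
t: 25.05
eef_pos: [446.1, -181.1, 365.6]
tcp_rot: [3.141, -0.0, 1.345]
ft_force: [-0.0, -0.5, 0.0]
opening: 0.473
```

carry_out([
  {"dx": 0,"dy": 0,"dz": 0,"twist": 0},
  {"dx": 0,"dy": 0,"dz": 0,"twist": 0},
  {"dx": 0,"dy": 0,"dz": 0,"twist": 0},
  {"dx": 0,"dy": 0,"dz": 0,"twist": 0},
  {"dx": 0,"dy": 0,"dz": 0,"twist": 0},
])

```text
t: 25.55
eef_pos: [446.0, -181.0, 365.6]
tcp_rot: [-3.142, -0.0, 1.345]
ft_force: [0.1, -0.1, -1.0]
opening: 0.474
```

carry_out([
  {"dx": 0,"dy": 0,"dz": 0,"twist": 0},
  {"dx": 0,"dy": 0,"dz": 0,"twist": 0},
  {"dx": 0,"dy": 0,"dz": 0,"twist": 0},
  {"dx": 0,"dy": 0,"dz": 0,"twist": 0},
  {"dx": 0,"dy": 0,"dz": 0,"twist": 0},
])

```text
t: 26.05
eef_pos: [446.0, -181.1, 365.6]
tcp_rot: [-3.142, -0.0, 1.345]
ft_force: [-0.1, -0.4, 0.1]
opening: 0.473
```

```bash
python3 - <<'E'
from h import *
Y=((20,120,60),(35,255,255));S=((0,140,80),(8,255,255))
for k in range(16):
    p,_,i=grab("wrist");b=blobs(p,*Y,(300,100,640,400),50)[0];s=blobs(p,*S,(300,60,640,260),50)[0]
    print(b[0][1:3],s[0][1:3] if s else None,end="; ")
print(); c=ray(i,*b[0][1:3],265-188+84);print("tub",np.round(c), "sleeve",np.round(ray(i,*s[0][1:3],265)))
# rim: white ring level check from depth
p,d,i=grab("wrist");v,u=np.nonzero(d>0);P=pts(d,i,u,v)
r=np.hypot(P[:,0]-592,P[:,1]+215);m=(r>54)&(r<66)&(P[:,2]>150)&(P[:,2]<200);A=np.c_[P[m][:,:2]-[592,-215],np.ones(m.sum())]
print("rim n",m.sum(),"plane tilt x,y,z0",np.round(np.linalg.lstsq(A,P[m][:,2],rcond=None)[0],3)); print(state()["t"])
# bystanders
p0=np.load("top0.npz")["p"];p1,_,_=grab("top")
for n,lo,hi,bx in(("jar",(45,100,40),(85,255,255),(315,225,355,262)),("cup",(45,60,20),(95,255,255),(265,258,295,285)),("bowl",(95,60,30),(115,255,255),(355,245,400,290)),("soap",(0,140,80),(20,255,255),(312,120,342,155)),("can",(0,120,50),(179,255,255),(178,196,204,220)),("brush",(8,80,60),(25,255,255),(440,165,470,230))):
    print(n,[blobs(q,lo,hi,bx)[0][:1] for q in(p0,p1)])
g=lambda q:q[185:215,308:340].astype(float); print("mug diff",np.abs(g(p0)-g(p1)).mean())
E
```

```text
(457.5, 170.6) (518.7, 198.3); (457.5, 170.6) (518.7, 198.3); (457.5, 170.6) (518.8, 198.3); (457.5, 170.6) (518.8, 198.3); (457.5, 170.6) (518.8, 198.3); (457.5, 170.6) (518.8, 198.4); (457.5, 170.6) (518.8, 198.3); (457.5, 170.6) (518.7, 198.2); (457.5, 170.6) (518.8, 198.3); (457.5, 170.6) (518.8, 198.4); (457.5, 170.6) (518.8, 198.3); (457.5, 170.6) (518.8, 198.3); (457.5, 170.6) (518.7, 198.3); (457.5, 170.6) (518.8, 198.3); (457.5, 170.6) (518.8, 198.4); (457.5, 170.6) (518.7, 198.3); 
tub [ 584. -209.  161.] sleeve [ 593. -215.  265.]
rim n 2550 plane tilt x,y,z0 [-4.50000e-02  4.60000e-02  1.67391e+02]
26.9
jar [[(208, 332.3, 243.8, [325, 236, 16, 16])], [(206, 332.3, 243.8, [325, 236, 16, 16])]]
cup [[(294, 279.7, 271.6, [270, 262, 20, 20])], [(283, 280.1, 271.4, [271, 263, 19, 18])]]
bowl [[(698, 376.8, 266.2, [362, 252, 30, 30])], []]
soap [[(247, 326.1, 135.8, [319, 126, 16, 20])], [(245, 326.1, 135.8, [319, 126, 16, 20])]]
can [[(46, 191.8, 209.8, [185, 202, 11, 14])], [(47, 191.8, 209.9, [185, 202, 11, 14])]]
brush [[(121, 454.9, 183.2, [453, 171, 5, 25])], [(118, 454.9, 183.4, [453, 171, 5, 25])]]
mug diff 14.472916666666666
```

```bash
python3 -c "
from cell import *
print(job_done(), state()['t'])"
```

```text
the job is handed in; nothing more can be done
the job is handed in; nothing more can be done
```

The job is done and handed in at about 27 s of the allowed 72 s. The tub is upright in the pail, and the pail hangs by its bail on both arms of the stand. I raised the bail with the pail still standing, lifted by the sleeve, went in over the tips and seated the bar. The arm then let go and backed clear.

What the last checks showed:
- **Bar position:** the sleeve measured (593, -215) mm on a ray cast at 265 mm height, against an estimated seat at (592, -215).
- **Stillness:** the tub and sleeve stayed within 0.1 px over 16 wrist frames.
- **Level:** a crude plane fit to depth points around the rim gave a tilt of about 0.045 in both x and y, roughly 3–4° in all. That fit includes some wall points. The tub appeared about 10 mm off the pail's centre, so a slight real tilt is possible.
- **Other things on the counter:** jar, cup, soap, can and brush are unmoved within 0.4 px from above.
    - **Bowl:** hidden by the arm from above, but it sits where it did at the start in the scene picture.
    - **Mug:** its patch from above differed in brightness, which I put down to shadow, because the scene picture shows it in its original place.
- **Motion check that disagreed:** an earlier frame-difference check, just after release, gave an unclear 14–20 grey levels. I did not resolve it; the stillness check above came afterwards.

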